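Take the battery cassette out of the inspection lamp base

TASK

Switch the inspection lamp off by pressing the raised half of its rocker switch fully down. Then pinch the battery cassette's two side catches together, lift the cassette straight up out of the lamp base and finish while still holding it level and still by its pinched catches, its underside at least 6 cm above the top of the base; do not put it down. Leave the other things on the cart where they are.

Things in the scene. Friction and masses are not known exactly. Their poses are not given: they have to be found in the camera images.
- lamp: Grey enamel lamp base, screwed down. Origin: centre of its underside on the cart; x across (160 mm), y along (240 mm), z up. Main block y -60..120, flat top 62 mm up, with the cassette's well centred at x 0, y 30. Lower shoulder y -120..-60, top 46 mm up, with the rocker centred at x 0, y -90. A steel socket 36 mm across stands 22 mm above the block top at x 55, y -35.
- rocker (a joint): Black rocker switch, 36 mm long (lamp x), 22 mm wide, pivoting about lamp y; a shallow V whose two ends are its highest points. Radians, stops at +0.2 and -0.2. Positive = on: the end towards lamp -x is raised. Negative = off: that end is down; fully off is at the stop. Pressing that end takes about 2 N and sinks it 7 mm over the full travel. It stays where left.
- rocker_off (a point): Top of the rocker near the outer edge of its lamp -x end, 17 mm from the pivot: press down here. Moves with the rocker: about 62 mm above the cart when fully on, 55 mm at the off stop.
- cassette: Black battery cassette, 0.13 to 0.26 kg, latched in the well. Origin: centre of underside, seated 16 mm above the cart; axes as the lamp's (1.5 mm play). Foot 50 (x) by 48 (y) by 20 mm high; core 50 by 28, to 58 mm (12 above the block top). Upright grey catch tabs on its +y and -y sides, 26 wide (x), 5 thick, tops at 80 mm (34 above the block top), outer faces 50 mm apart, 39 fully pinched.
- cassette_grip (a point): On the cassette, midway between the catch tabs, 68 mm above its origin (22 mm above the block top when seated): middle of the pinch, which closes along the cassette's y. Barbs hook under the well's mouth; pulling does not free it unless both catches are in. Lifted 50 mm it is clear of the well.
- catch_left (a joint): Sprung catch tab on the cassette's +y side. Metres: 0 at rest, grows inward to a stop at 0.0055; barb free of the well from about 0.0035 (0.005 if the cassette sits to one side). Spring 1.5 N at rest, 4.3 N fully in; springs back when let go. A grip of 15 to 30 N pinches and carries.
- catch_right (a joint): The same catch tab on the cassette's -y side, value growing inward.
- binoculars: Battered navy field binoculars lying flat, 150 mm long, 126 mm wide, 60 mm high. Bystander. Origin: centre of underside.
- tray: Orange plastic lens tray with lenses, 110 by 160 by 25 mm. Bystander. Origin: centre of underside.
- prism: Clear glass prism cube, 34 mm. Bystander. Origin: centre of underside.
- spindle: Brass focusing spindle standing on its 32 mm wheel, 70 mm high. Bystander. Origin: centre of underside.

How it is judged:
By the outcome, as a careful person would: the job done as asked, in the order asked, and still so for the second after the job is handed in, while the arm keeps its last pose, push and grip.
It also fails if it takes over 48 s, if anything falls off the work surface, if the arm or the gripper's body presses on something with over 40 N, if the wrist force passes 120 N, or if a joint passes its speed limit or range.

ROBOT

A 6-joint arm with a two-finger parallel gripper is mounted at the origin on the work surface. World frame = base frame: x ahead of the robot, y to its left, z up, the work surface at z = 0. Lengths are in mm, angles in rad, forces in N, time in s.
With the tool pointing down it reaches from about 325 to 775 mm from the base axis. Payload 5.5 kg.
Tool frame: the origin (TCP) lies at the very end of the fingers, on their centre line; the grasp point (between the pads) lies env.grip_point_offset behind it (env.grip_point_offset is the distance from the TCP to the grasp point, in mm); z points along the fingers, y is the direction in which the jaws open and shut (so a half turn about z gives the same grasp; the last joint's range is limited). The gripper opens to 88 mm and grips with 3 to 60 N. Pads are 20 mm wide; open, the fingers measure 115 mm over their backs; the gripper's body (75 mm by 178 mm) begins 61 mm behind the grasp point.
Start: joints at [1.067, 0.091, 1.231, -0, 1.82, -0.057], TCP at [259.255, 541.113, 192.331] pointing down, gripper open.
Joint ranges: [-2.87, 2.87], [-0.86, 2.18], [0.17, 2.46], [-1.51, 4.65], [0.06, 2.69], [-2.65, 2.65]. Speed limits (rad/s): [2.57, 2.57, 3.01, 3.14, 3.14, 3.14].

INTERFACE

Orientations are given as a unit quaternion [w, x, y, z].
In Python, from station import env gives the robot as it stands.
- The arm moves only by the tool carry_out, never from a script. Its argument "plan" is a list of rows, each a list of 3 entries, a list of its own where there are three numbers: the shift along the tool's x, y, z in cm, then the turn, a rotation vector about the tool's x, y, z in rad, then the opening, from 0 (shut) to 1 (fully open). A call has 1 to 8 rows; each row is the pose to reach, as a shift and turn from the pose commanded when the call began, along the tool's axes at that moment; what a row does not reach only later rows make up. A row lasts 1/12 s, in which the tool goes at most 41.7 mm and 7.16 degrees, less where a joint would pass 70% of its speed; a pose out of reach is approached as far as the arm can. A call with a gripper value outside its range is refused whole. The fingers move at their own pace and stop on an object; "newtons" is the grip in N (left out, the last holds). Time passes only in rows, so rows that repeat a pose let the fingers close. It gives the time, the measured TCP pose, the force and the opening at its end, in the units of the state.
- env.state(): the state, without advancing time (a new reading comes with each control period).
- env.snapshot(name): name is "scene" or "top"; returns the picture (420x560x3 uint8, red, green, blue); there is no depth.
- env.get_calibration(name): a dict with "mtx" (3x3 intrinsics, pixels), "dist_coeffs" ([k1, k2, p1, p2, k3] as OpenCV has them; the pictures are not rectified), "R" (3x3) and "t" (3): a world point X has camera coordinates R X + t. Camera axes: x right, y down, z forward; pixel columns grow to the right and rows downward; lengths in mm; the calibration is good to about 2 mm. A picture is of the moment at which its call begins. get_calibration takes no time and is no camera call.
- env.hand_in(): hands the job in, once; it reports no verdict.
Trained networks look in the newest picture that a camera, given by its name, has taken for a name from the list of things; names that differ only in an ending like _2 or _b are one class to them, and where a whole thing is asked for, a point or a joint stands for the part that bears it (a point fixed in the world has none). Each returns a list of dicts, best first, with "score" (0 to 1); they miss things now and then, are a little off and sometimes report something else, mostly with a low value. They report only what shows in the picture. A call takes as long as a camera call.
- env.search_frame(camera, query): "location" ([row, column] in pixels, amid what is visible of it).
- env.outline_of(camera, query): "pixels" (420x560 bool, what is visible of it) and "location" ([row, column] in pixels, amid what is visible of it).
- env.mark_of(camera, query): "location" ([row, column] in pixels: a listed point, or the origin of a listed thing).
The state is a dict: "t": time; "joint_pos": joint angles; "qvel": joint speeds; "tau": joint torques, N m; "ee_pos": TCP position; "eef_rot": TCP orientation; "wrist_force": force on the tool from outside, world axes, zero at the start; "ft_torque": the same for the moment, N m; "width": finger opening in mm.
Only numpy, scipy, OpenCV 4.12 (cv2) and the standard library are available. Lean on these libraries where they do the work, as an engineer would, in place of code of your own. Each camera call takes 0.05 s, during which the arm holds its last target.

## Working session

There is one attempt and no reset: what is moved stays moved. The work goes in short steps, Python scripts to look and compute and a tool call to move; the robot and the scene stay as the last step left them, time stands still between calls to the robot, and variables do not carry over. Pictures are saved under pics/ and viewed, and the job is handed in when it is done.

Besides the shell and the picture viewer there is one more tool, called after "Emit:" as name(argument=value, ...), one argument or row to a line, values as JSON. carry_out: Moves the arm, as the interface text tells. Its arguments: {"type":"object","properties":{"plan":{"type":"array"},"newtons":{"type":"number"}},"required":["plan"]}

```bash
mkdir -p pics; python3 - <<'E'
from station import env
import cv2,numpy as np
print(env.grip_point_offset); print(env.state())
for c in ("scene","top"):
    im=env.snapshot(c); cv2.imwrite(f"pics/{c}0.png",im[:,:,::-1])
    k=env.get_calibration(c); print(c,k)
    for q in ("lamp","rocker","rocker_off","cassette","cassette_grip","catch_left","catch_right","spindle","prism","binoculars","tray"):
        print(q,[(np.round(d["location"],1).tolist(),round(d["score"],2)) for d in env.mark_of(c,q)][:2] if not q.startswith("catch") else [(np.round(d["location"],1).tolist(),round(d["score"],2)) for d in env.search_frame(c,q)][:3])
print(env.state()["t"])
E
```

```text
18.700000000000003
{'t': 0.0, 'joint_pos': array([ 1.06729539e+00,  9.18689671e-02,  1.23186253e+00,  6.47336616e-07,
        1.81978189e+00, -5.67015341e-02]), 'qvel': array([-0.002668  , -0.00139226, -0.00058739, -0.00178026, -0.00045042,
        0.00038206]), 'tau': array([ 1.92809814e-03, -4.46447861e+01, -4.06449795e+01,  7.01116514e-02,
        2.89798173e-02, -1.44037849e-04]), 'ee_pos': array([259.08493013, 540.7982064 , 191.21406577]), 'eef_rot': array([-2.65796395e-04,  2.21545934e-01,  9.75149464e-01, -9.22847378e-04]), 'wrist_force': array([ 0.16933667, -0.29067081, -0.14317151]), 'ft_torque': array([ 0.00479573,  0.02402719, -0.02075711]), 'width': 87.82740194220581}
scene {'mtx': array([[533.77929438,   0.        , 274.61842921],
       [  0.        , 533.77929438, 208.97918558],
       [  0.        ,   0.        ,   1.        ]]), 'dist_coeffs': array([0.05823135, 0.        , 0.        , 0.        , 0.        ]), 'R': array([[ 0.44460529,  0.89571256,  0.00501524],
       [ 0.58755154, -0.2874079 , -0.75642573],
       [-0.6760986 ,  0.33925759, -0.65406037]]), 't': array([-269.51491965, -300.9175837 , 1890.65309278])}
lamp [([197.0, 287.9], 0.81)]Traceback (most recent call last):
  File "<stdin>", line 8, in <module>
ValueError: it knows: binoculars, cassette, cassette_grip, lamp, prism, rocker_off, spindle, tray
```

```bash
cat > h.py <<'E'
from station import env
import cv2,numpy as np
def ray(c,rc):
    k=env.get_calibration(c)
    u=cv2.undistortPoints(np.array([[[rc[1],rc[0]]]],float),k["mtx"],k["dist_coeffs"])[0,0]
    R=k["R"];C=-R.T@k["t"];d=R.T@np.array([u[0],u[1],1]);return C,d
def atz(c,rc,z):
    C,d=ray(c,rc);return C+d*(z-C[2])/d[2]
def proj(c,X):
    k=env.get_calibration(c)
    return cv2.projectPoints(np.array(X,float).reshape(-1,1,3),cv2.Rodrigues(k["R"])[0],k["t"],k["mtx"],k["dist_coeffs"])[0].reshape(-1,2)
E
python3 - <<'E'
from h import *
Z=dict(lamp=0,rocker_off=62,cassette=16,cassette_grip=84,spindle=0,prism=0,binoculars=0,tray=0)
for c in ("scene","top"):
    im=env.snapshot(c); cv2.imwrite(f"pics/{c}0.png",im[:,:,::-1])
    if c=="top":print(env.get_calibration(c))
    for q in Z:
        print(c,q,[(np.round(d["location"],1).tolist(),round(d["score"],2),atz(c,d["location"],Z[q]).round(1).tolist()) for d in env.mark_of(c,q)][:2])
print(env.state()["t"])
E
```

```text
scene lamp [([195.8, 286.1], 0.82, [491.8, 95.0, 0.0])]
scene rocker_off [([179.4, 256.6], 0.61, [454.1, 16.8, 62.0])]
scene cassette [([189.8, 297.5], 0.85, [498.9, 129.1, 16.0])]
scene cassette_grip [([170.4, 305.2], 0.52, [503.3, 149.4, 84.0])]
scene spindle [([256.0, 329.8], 0.54, [763.3, 83.8, 0.0])]
scene prism [([273.6, 276.2], 0.53, [756.8, -70.3, 0.0])]
scene binoculars [([248.0, 105.2], 0.81, [474.9, -435.6, -0.0])]
scene tray [([176.0, 393.1], 0.72, [552.0, 438.5, 0.0]), ([196.7, 289.0], 0.25, [499.3, 100.8, 0.0])]
{'mtx': array([[517.89785749,   0.        , 272.7607496 ],
       [  0.        , 517.89785749, 213.91136773],
       [  0.        ,   0.        ,   1.        ]]), 'dist_coeffs': array([0.0108714, 0.       , 0.       , 0.       , 0.       ]), 'R': array([[ 0.00560262, -0.99997523,  0.00425933],
       [-0.9916767 , -0.00610393, -0.1286082 ],
       [ 0.12863101, -0.00350334, -0.99168634]]), 't': array([ -22.45175685,  614.65359823, 1658.75882819])}
top lamp [([250.9, 234.8], 0.67, [495.1, 106.5, 0.0])]
top rocker_off [([261.1, 260.7], 0.5, [459.5, 19.0, 62.0])]
top cassette [([250.4, 225.2], 0.47, [495.7, 137.1, 16.0])]
top cassette_grip [([251.1, 233.9], 0.62, [489.7, 103.6, 84.0]), ([246.3, 225.8], 0.54, [504.7, 129.4, 84.0])]
top spindle [([250.0, 225.2], 0.68, [498.0, 138.5, 0.0]), ([170.2, 241.5], 0.52, [768.8, 87.9, 0.0])]
top prism [([175.7, 288.6], 0.65, [750.9, -71.9, 0.0])]
top binoculars []
top tray [([229.1, 140.1], 0.94, [566.1, 423.6, 0.0])]
1.0
```

View pics/scene0.png

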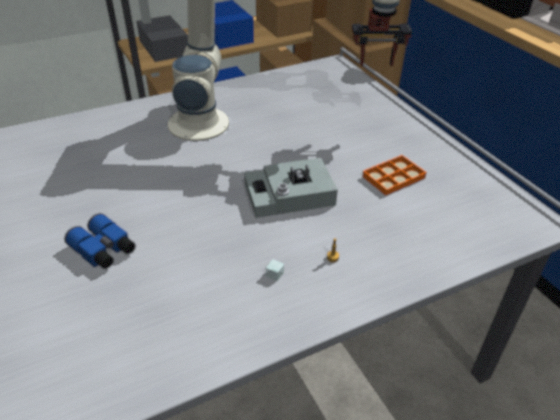

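View pics/top0.png

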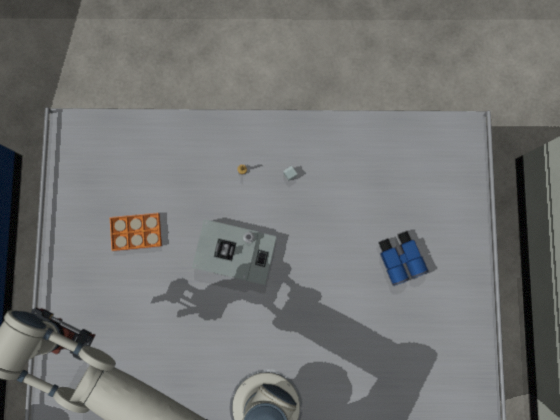

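The top view shows the lamp at about (238,255): the rocker is at (262,258), the cassette at (226,249) and the socket at (249,237). Lamp axes are nearly parallel to world axes. Next I'll fit the lamp pose to its silhouettes.

```bash
cat > fit.py <<'E'
from h import *
from scipy.optimize import minimize
def T(p,pts):
    c,s=np.cos(p[2]),np.sin(p[2]);pts=np.array(pts,float)
    return np.c_[p[0]+c*pts[:,0]-s*pts[:,1],p[1]+s*pts[:,0]+c*pts[:,1],pts[:,2]]
def box(x0,x1,y0,y1,z0,z1): return [(x,y,z) for x in(x0,x1) for y in(y0,y1) for z in(z0,z1)]
a=np.linspace(0,2*np.pi,16)
PARTS=[box(-80,80,-60,120,0,62),box(-80,80,-120,-60,0,46),[(55+18*np.cos(t),-35+18*np.sin(t),z) for t in a for z in(62,84)],
 box(-25,25,16,44,62,74),box(-13,13,50,55,62,96),box(-13,13,5,10,62,96)]
S=8
def sil(c,p):
    m=np.zeros((420*S//1,560*S//1),np.uint8)
    for P in PARTS:
        h=cv2.convexHull(((proj(c,T(p,P))+.5)*S-.5).astype(np.float32).reshape(-1,1,2)).round().astype(np.int32)
        cv2.fillConvexPoly(m,h,255)
    return cv2.resize(m,(560,420),interpolation=cv2.INTER_AREA)/255.
E
python3 - <<'E'
from fit import *
M={}
for c in("scene","top"):
    im=env.snapshot(c);cv2.imwrite(f"pics/{c}1.png",im[:,:,::-1])
    o=env.outline_of(c,"lamp");print(c,[(d["score"],d["pixels"].sum(),d["location"]) for d in o[:2]])
    M[c]=o[0]["pixels"].astype(float)
    for q in("rocker_off","cassette_grip","cassette"):
        print(q,[(np.round(d["location"],1).tolist(),round(d["score"],2),int(d["pixels"].sum())) for d in env.outline_of(c,q)][:2])
np.savez("m.npz",**M)
def cost(p,cs): return sum(((sil(c,p)-M[c])**2).sum() for c in cs)
for cs in(("scene",),("top",),("scene","top")):
    r=minimize(lambda q:cost(q*[1,1,.01],cs),[494,102,-6],method="Nelder-Mead",options=dict(initial_simplex=[[494,102,-6],[504,102,-6],[494,112,-6],[494,102,2]],xatol=.05,maxfev=150))
    print(cs,r.x,r.fun)
E
```

```text
scene [(0.66, np.int64(3776), [190.4, 287.7])]
rocker_off [([185.0, 258.3], 0.43, 77)]
cassette_grip [([174.6, 301.4], 0.72, 283)]
cassette [([175.7, 297.6], 0.59, 235)]
top [(0.69, np.int64(3442), [250.0, 236.6]), (0.58, np.int64(243), [249.9, 224.8])]
rocker_off [([256.2, 262.1], 0.66, 72)]
cassette_grip [([248.0, 225.3], 0.58, 239), ([169.4, 241.1], 0.29, 59)]
cassette [([251.1, 223.8], 0.62, 255)]
('scene',) [486.34333293 106.63518359 -22.85005564] 389.1785774702038
('top',) [491.18062652 105.94068444 -22.46101262] 307.3278431372549
('scene', 'top') [490.03646064 106.17840293 -22.42414935] 763.9777931564784
```

```bash
cat > ov.py <<'E'
from fit import *
def overlay(c,src,p,x0,y0,w,h,s,out):
    im=cv2.imread(src)[y0:y0+h,x0:x0+w];im=cv2.resize(im,None,fx=s,fy=s,interpolation=cv2.INTER_CUBIC)
    raw=im.copy()
    def line(L,col):
        q=((proj(c,T(p,L))+.5-[x0,y0])*s).round().astype(np.int32);cv2.polylines(im,[q],True,col,1)
    for z in(62,):line([(-80,-60,z),(80,-60,z),(80,120,z),(-80,120,z)],(0,0,255))
    line([(-80,-120,46),(80,-120,46),(80,-60,46),(-80,-60,46)],(0,255,255))
    line([(-80,-120,0),(80,-120,0),(80,120,0),(-80,120,0)],(255,0,0))
    line([(55+18*np.cos(t),-35+18*np.sin(t),84) for t in a],(0,255,0))
    line([(-18,-101,58),(18,-101,58),(18,-79,58),(-18,-79,58)],(255,0,255))
    for y in(5,50):line([(-13,y,96),(13,y,96),(13,y+5,96),(-13,y+5,96)],(0,255,0))
    line([(-25,16,74),(25,16,74),(25,44,74),(-25,44,74)],(255,255,0))
    cv2.imwrite(out,np.vstack([raw,im]) if w>h else np.hstack([raw,im]))
E
python3 - <<'E'
from ov import *
p=[490,106.2,-.224]
overlay("top","pics/top1.png",p,185,210,110,80,5,"pics/a.png")
overlay("scene","pics/scene1.png",p,235,150,110,75,5,"pics/b.png")
for f in "ab":
    i=cv2.imread(f"pics/{f}.png");h=i.shape[0]//2;i=np.hstack([i[:h],i[h:]]);cv2.imwrite(f"pics/{f}2.png",cv2.resize(i,None,fx=800/i.shape[1],fy=800/i.shape[1],interpolation=cv2.INTER_AREA))
E
```

```text
(no output)
```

View pics/a2.png

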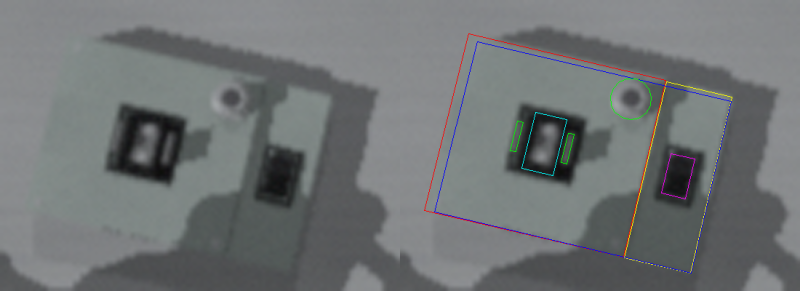

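View pics/b2.png

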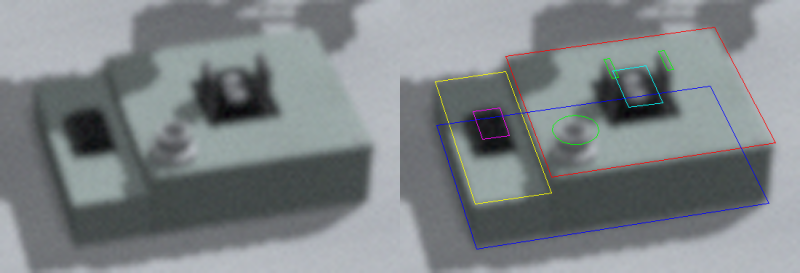

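```bash
python3 - <<'E'
from ov import *
for c,x0,y0,w,h in(("top",190,212,90,68),("scene",240,152,100,66)):
    im=np.mean([cv2.imread(f"pics/{c}{i}.png").astype(float) for i in(0,1)],0)[y0:y0+h,x0:x0+w]
    im=(255*(im/255)**.6).clip(0,255).astype(np.uint8)
    im=cv2.resize(im,None,fx=8,fy=8,interpolation=cv2.INTER_CUBIC)
    for k in range(0,w,10):cv2.putText(im,str(x0+k),(k*8,8),0,.3,(0,0,255));cv2.line(im,(k*8+4,10),(k*8+4,14),(0,0,255))
    for k in range(0,h,10):cv2.putText(im,str(y0+k),(0,k*8+8),0,.3,(0,0,255))
    cv2.imwrite(f"pics/{c}z.png",im)
E
```

```text
(no output)
```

View pics/topz.png

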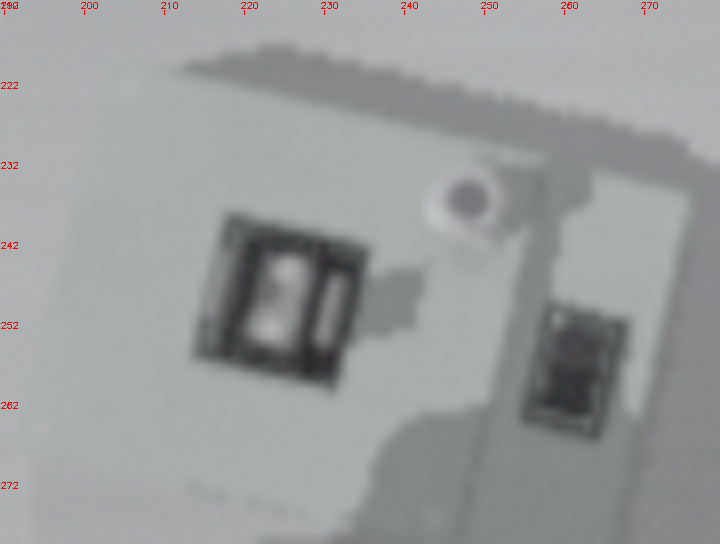

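View pics/scenez.png

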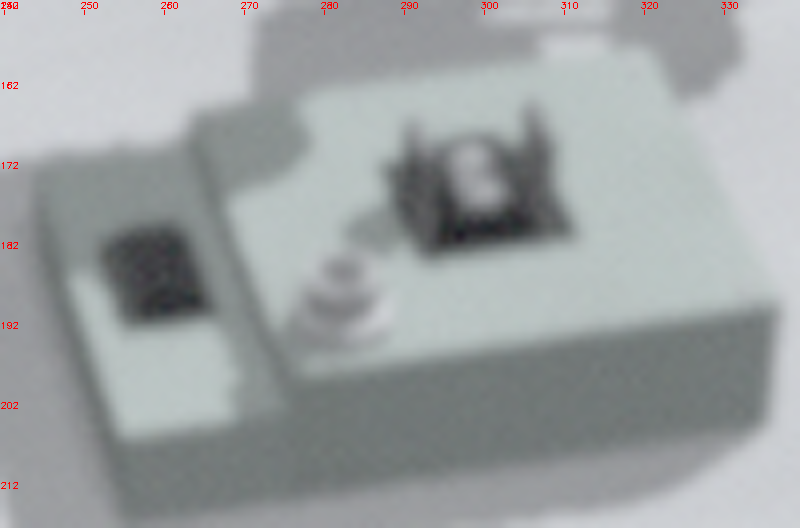

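```bash
cat > pf.py <<'E'
from fit import *
from scipy.optimize import least_squares
D=dict(scene=[((80,120,62),336,189),((80,-60,62),276.5,198.5),((80,-120,46),254.5,206.5),((80,120,0),335.1,204.6),((80,-120,0),254.8,216),((-80,120,62),320.8,157.1),((-80,-60,62),263.3,165.5),((55,-35,84),282.4,185),((28,30,62),302.4,182.5),((0,-90,48),258.9,185.8)],
top=[((0,30,62),224.9,249.1),((0,-90,48),261.3,257.75),((55,-35,84),248,236.25),((80,-120,46),275.75,235.6),((80,-60,62),258,231.1)])
def res(p,cs): return np.concatenate([(proj(c,T(p,[d[0] for d in D[c]]))-np.array([d[1:] for d in D[c]])).ravel() for c in cs])
for cs in(("scene",),("top",),("scene","top")):
    r=least_squares(res,[490,106,-.22],x_scale=[1,1,.01],loss="soft_l1",args=(cs,))
    print(cs,r.x,"grip",T(r.x,[(0,30,84)])[0],"off",T(r.x,[(-17,-90,62)])[0]);
    if 1: print(res(r.x,cs).reshape(-1,2).round(1).tolist())
E
python3 pf.py
```

```text
('scene',) [ 4.89628143e+02  1.05043772e+02 -2.25566291e-01] grip [496.3378929  134.28380065  84.        ] off [452.92954238  21.12587956  62.        ]
[[1.3, -0.2], [-0.9, -0.5], [0.1, -0.9], [0.4, 0.8], [0.2, 1.9], [-0.2, -0.1], [-0.1, -0.6], [-0.1, 0.1], [-0.6, -0.2], [0.2, 0.3]]
('top',) [ 4.90705508e+02  1.05127645e+02 -2.18766404e-01] grip [497.21627552 134.41262272  84.        ] off [454.57838364  20.96214817  62.        ]
[[-0.1, -0.0], [0.0, -0.1], [0.2, 0.1], [0.1, 0.1], [-0.2, -0.0]]
('scene', 'top') [ 4.90278465e+02  1.04913436e+02 -2.22162040e-01] grip [496.88863644 134.17613686  84.        ] off [453.86575467  20.87109882  62.        ]
[[1.4, -0.1], [-0.7, -0.3], [0.3, -0.7], [0.5, 0.9], [0.3, 2.2], [-0.3, -0.1], [-0.2, -0.4], [0.0, 0.3], [-0.5, -0.1], [0.3, 0.5], [-0.0, 0.1], [0.1, 0.1], [0.3, 0.3], [0.3, 0.3], [-0.1, 0.2]]
```

```bash
cat > mv.py <<'E'
import sys
from h import *
from scipy.spatial.transform import Rotation as Ro
def lampT(p): 
    from fit import T
    return T([490.3,105,-.221],[p])[0]
def shift(target,cmd_pos,cmd_yawx):
    # tool down; tool x at world angle cmd_yawx ; y at cmd_yawx-90deg ; z down
    d=np.array(target)-cmd_pos;a=cmd_yawx
    return np.array([d@[np.cos(a),np.sin(a),0],d@[np.sin(a),-np.cos(a),0],-d[2]])/10
E
python3 - <<'E'
from mv import *
s=env.state();q=s["eef_rot"];R=Ro.from_quat([q[1],q[2],q[3],q[0]]).as_matrix();print(R.round(4),s["ee_pos"],s["t"])
a=np.arctan2(R[1,0],R[0,0]);print("a",a,"turn z",-( (np.pi/2-.221)-(a-np.pi/2)))
t=lampT((-20,-90,110));print(t,shift(t,np.array([259.255,541.113,192.331]),a))
E
```

```text
[[-0.9018  0.4321  0.    ]
 [ 0.4321  0.9018 -0.    ]
 [-0.     -0.     -1.    ]] [259.24732229 541.11564916 192.30662395] 1.5
a 2.694807818324324 turn z -0.22578483526546922
[451.05793835  21.57302236 110.        ] [-39.74524463 -38.56704662   8.2331    ]
```

Emit:
carry_out(
  plan=[
    [[-39.75,-38.57,0],[0,0,-0.226],0],
    [[-39.75,-38.57,0],[0,0,-0.226],0],
    [[-39.75,-38.57,0],[0,0,-0.226],0],
    [[-39.75,-38.57,0],[0,0,-0.226],0],
    [[-39.75,-38.57,0],[0,0,-0.226],0],
    [[-39.75,-38.57,0],[0,0,-0.226],0],
    [[-39.75,-38.57,0],[0,0,-0.226],0],
    [[-39.75,-38.57,0],[0,0,-0.226],0],
  ],
  newtons=20,
)

```text
t: 2.17
ee_pos: [374.9, 226.6, 192.6]
eef_rot: [0.0, 0.11, 0.994, 0.0]
wrist_force: [0.4, 0.1, -0.6]
width: 38.0
```

```bash
cat > st.py <<'E'
from mv import *
s=env.state();q=s["eef_rot"];R=Ro.from_quat([q[1],q[2],q[3],q[0]]).as_matrix()
a=np.arctan2(R[1,0],R[0,0]);print("t",s["t"],s["ee_pos"].round(2),"a",a.round(4),"tilt",np.arccos(-R[2,2]).round(4),"F",s["wrist_force"].round(2),"w",round(s["width"],2))
print("turn",(-((np.pi/2-.221)-(a-np.pi/2))).round(4))
for t in sys.argv[1:]:
    t=lampT(eval(t));print(t.round(1),"shift",shift(t,s["ee_pos"],a).round(3))
E
python3 st.py "(-20,-90,192.3)"
```

```text
t 2.1667 [374.88 226.61 192.61] a 2.9213 tilt 0.0011 F [ 0.39  0.09 -0.63] w 37.95
turn 0.0007
[451.1  21.6 192.3] shift [-11.914 -18.344   0.031]
```

Emit:
carry_out(
  plan=[
    [[-11.9,-18.3,0],[0,0,0],0],
    [[-11.9,-18.3,0],[0,0,0],0],
    [[-11.9,-18.3,0],[0,0,0],0],
    [[-11.9,-18.3,0],[0,0,0],0],
    [[-11.9,-18.3,0],[0,0,0],0],
    [[-11.9,-18.3,0],[0,0,0],0],
    [[-11.9,-18.3,0],[0,0,0],0],
    [[-11.9,-18.3,0],[0,0,0],0],
  ],
)

```text
t: 2.83
ee_pos: [450.6, 24.0, 192.3]
eef_rot: [-0.0, 0.111, 0.994, 0.0]
wrist_force: [0.2, -0.7, -0.6]
width: 0.8
```

```bash
python3 st.py "(-20,-90,75)"
```

```text
t 2.8333 [450.62  23.95 192.3 ] a 2.9194 tilt 0.0009 F [ 0.23 -0.73 -0.55] w 0.78
turn -0.0012
[451.1  21.6  75. ] shift [-0.096 -0.222 11.73 ]
```

Emit:
carry_out(
  plan=[
    [[-0.1,-0.2,3],[0,0,0],0],
    [[-0.1,-0.2,6],[0,0,0],0],
    [[-0.1,-0.2,9],[0,0,0],0],
    [[-0.1,-0.2,11.5],[0,0,0],0],
    [[-0.1,-0.2,11.5],[0,0,0],0],
    [[-0.1,-0.2,11.5],[0,0,0],0],
  ],
)

```text
t: 3.33
ee_pos: [450.1, 23.3, 76.8]
eef_rot: [-0.001, 0.109, 0.994, 0.0]
wrist_force: [0.2, -1.0, 0.7]
width: 0.9
```

```bash
python3 st.py "(-20,-90,54)"; python3 - <<'E'
from h import *
o=[]
for c,x,y in(("top",190,212),("scene",220,120)):
    im=env.snapshot(c)[y:y+90,x:x+100,::-1];o.append(cv2.resize(im,None,fx=4,fy=4,interpolation=cv2.INTER_CUBIC))
cv2.imwrite("pics/c.png",np.hstack(o))
E
```

```text
t 3.3333 [450.14  23.29  76.76] a 2.9233 tilt 0.0025 F [ 0.19 -1.01  0.75] w 0.9
turn 0.0027
[451.1  21.6  54. ] shift [-0.127 -0.148  2.276]
```

View pics/c.png

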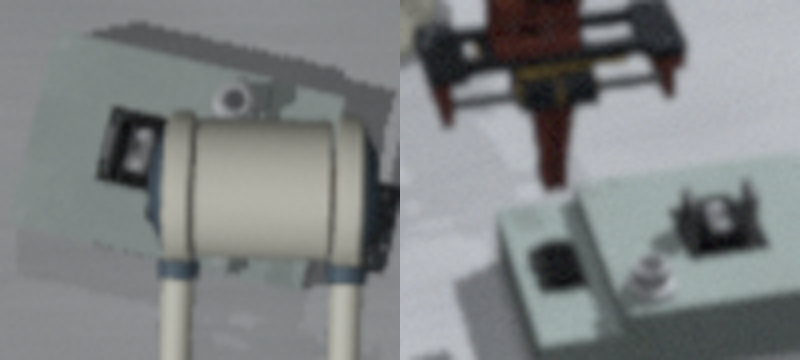

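The right view shows the shut fingertips at zoom (555,185), i.e. about pixel (258,166), with the rocker just below at (558,262). I'll check that against the projected TCP.

```bash
python3 st.py "(-20,-90,54)"; python3 - <<'E'
from mv import *
s=env.state()
print(proj("scene",[s["ee_pos"],lampT((-17,-90,62)),lampT((0,-90,50))]))
E
```

```text
t 3.4333 [452.1   22.66  79.61] a 2.9225 tilt 0.0029 F [0.01 0.3  0.36] w 0.27
turn 0.0019
[451.1  21.6  54. ] shift [ 0.078 -0.129  2.561]
[[258.04760766 173.62382777]
 [257.8717844  178.98625432]
 [259.19646991 185.77018504]]
```

```bash
python3 - <<'E'
from mv import *
im=env.snapshot("scene")[:,:,::-1].copy();x0,y0=225,140
c=cv2.resize(im[y0:y0+60,x0:x0+70],None,fx=10,fy=10,interpolation=cv2.INTER_CUBIC)
s=env.state();print(s["t"],s["ee_pos"])
for X,col in((s["ee_pos"],(0,255,0)),(lampT((-17,-90,62)),(255,0,255))):
    q=(proj("scene",[X])[0]+.5-[x0,y0])*10;cv2.circle(c,tuple(int(v) for v in q),3,col,-1)
cv2.imwrite("pics/d.png",c)
E
```

```text
3.4833 [452.44714659  22.38270146  79.96095878]
```

View pics/d.png

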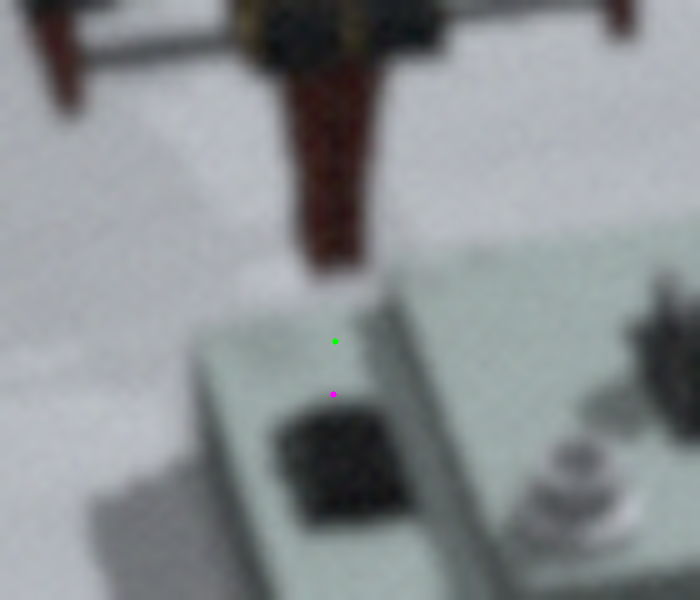

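```bash
python3 - <<'E'
from mv import *
im=cv2.imread("pics/scene0.png");x0,y0=340,10
c=cv2.resize(im[y0:y0+70,x0:x0+80],None,fx=9,fy=9,interpolation=cv2.INTER_CUBIC)
# open finger tips: tcp +- 44 mm along tool y (start)
y=np.array([.4321,.9018,0]);P=np.array([259.2,541.1,192.3])
for X in (P,P+44*y,P-44*y,P+57*y,P-57*y,P+[0,0,18.7],P+[0,0,80]):
    q=(proj("scene",[X])[0]+.5-[x0,y0])*9;cv2.circle(c,tuple(int(v) for v in q),2,(0,255,0),-1)
cv2.imwrite("pics/e.png",c)
im=cv2.imread("pics/top0.png");x0,y0=30,300
c=cv2.resize(im[y0:y0+70,x0:x0+80],None,fx=9,fy=9,interpolation=cv2.INTER_CUBIC)
for X in (P,P+44*y,P-44*y,P+57*y,P-57*y):
    q=(proj("top",[X])[0]+.5-[x0,y0])*9;cv2.circle(c,tuple(int(v) for v in q),2,(0,255,0),-1)
cv2.imwrite("pics/f.png",c)
E
```

```text
(no output)
```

View pics/e.png

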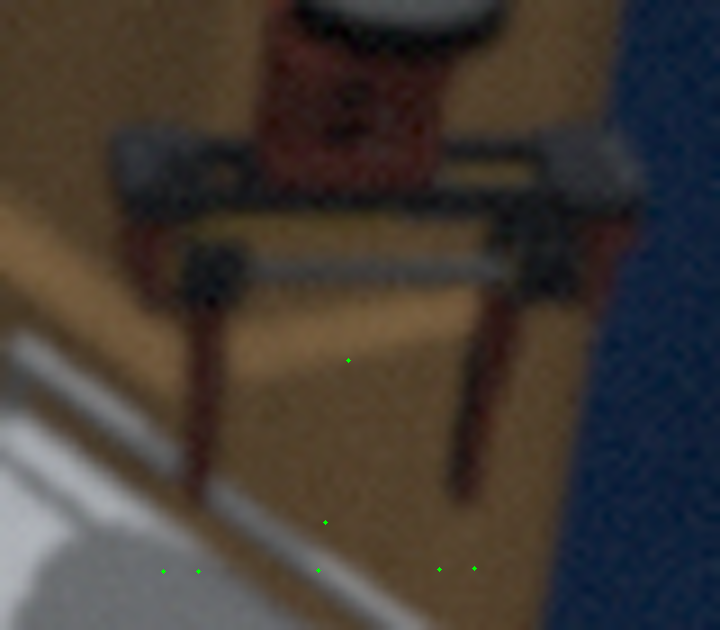

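View pics/f.png

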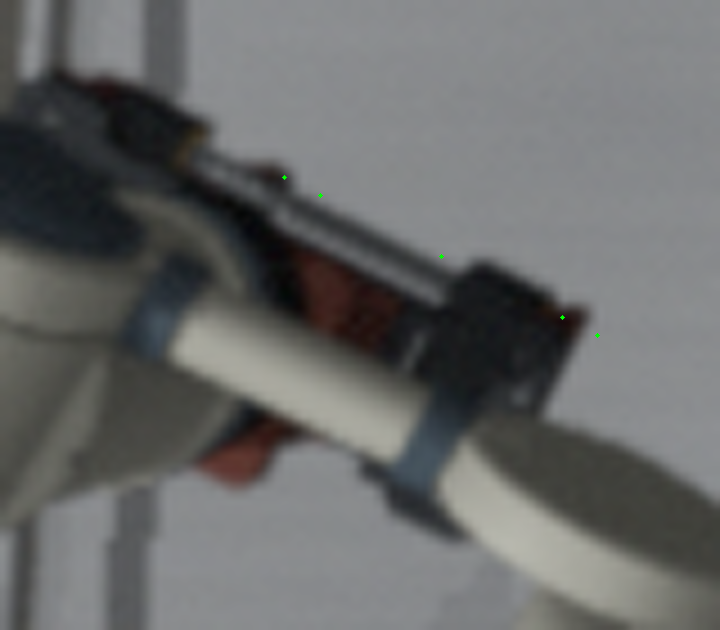

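```bash
python3 - <<'E'
from mv import *
def tri(a,b):
    A=[];B=[]
    for c,rc in(("scene",a),("top",b)):
        C,d=ray(c,rc);d/=np.linalg.norm(d);M=np.eye(3)-np.outer(d,d);A.append(M);B.append(M@C)
    return np.linalg.lstsq(np.vstack(A),np.hstack(B),rcond=None)[0]
f=lambda z,x0,y0:(z[1]/9-.5+y0,z[0]/9-.5+x0)
for a,b in(((195,498),(570,318)),((462,498),(275,175)),((328,498),(422,247))):print(tri(f(a,340,10),f(b,30,300)))
E
```

```text
[244.24281221 490.07653137 224.5672236 ]
[286.08099401 581.59751638 223.76061684]
[264.93384958 535.8793872  224.05450241]
```

```bash
python3 - <<'E'
from mv import *
for c in("scene","top"):
    im=cv2.imread(f"pics/{c}0.png");x0,y0=(140,50) if c=="scene" else (210,330)
    s=6;c2=cv2.resize(im[y0:y0+90,x0:x0+120],None,fx=s,fy=s,interpolation=cv2.INTER_CUBIC)
    def pl(L,col):
        q=((proj(c,L)+.5-[x0,y0])*s).round().astype(np.int32);cv2.polylines(c2,[q],True,col,1)
    for r in(60,80,100):pl([(r*np.cos(t),r*np.sin(t),0) for t in np.linspace(0,6.28,40)],(0,0,255))
    pl([(0,0,0),(0,0,100)],(0,255,0))
    cv2.imwrite(f"pics/base_{c}.png",c2)
E
```

```text
(no output)
```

View pics/base_scene.png

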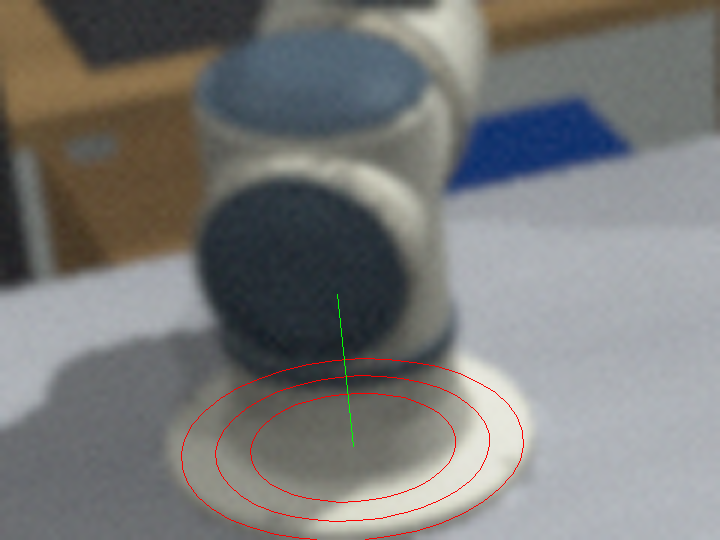

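View pics/base_top.png

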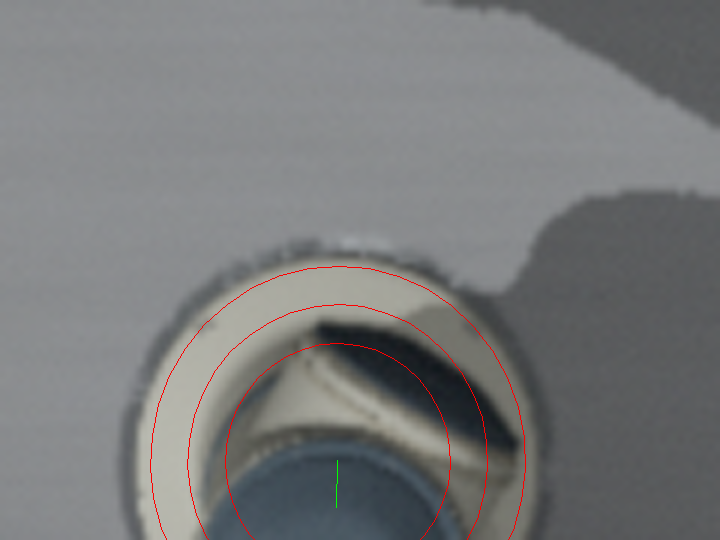

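```bash
python3 - <<'E'
from mv import *
s=env.state();P=s["ee_pos"];print(P)
for h in(0,20,25,28,32):print(h,((proj("scene",[P+[0,0,h]])[0]+.5-[225,140])*10).round(0), ((proj("scene",[[259.2,541.1,192.3+h]])[0]+.5-[340,10])*9).round(0),((proj("top",[[259.2,541.1,192.3+h]])[0]+.5-[30,300])*9).round(0))
E
```

```text
[452.44714659  22.38270146  79.96095878]
0 [335. 341.] [319. 570.] [441. 256.]
20 [334. 285.] [326. 519.] [418. 262.]
25 [334. 271.] [328. 506.] [412. 263.]
28 [334. 263.] [329. 498.] [408. 264.]
32 [333. 251.] [331. 488.] [404. 265.]
```

Emit:
carry_out(
  plan=[
    [[0,-0.1,0.5],[0,0,0],0],
    [[0,-0.1,1.0],[0,0,0],0],
    [[0,-0.1,1.5],[0,0,0],0],
    [[0,-0.1,1.5],[0,0,0],0],
  ],
)

```text
t: 3.82
ee_pos: [450.5, 20.6, 61.2]
eef_rot: [-0.001, 0.11, 0.994, -0.0]
wrist_force: [0.0, 0.4, 0.3]
width: 0.4
```

Emit:
carry_out(
  plan=[
    [[0,0,0.1],[0,0,0],0],
    [[0,0,0.2],[0,0,0],0],
    [[0,0,0.3],[0,0,0],0],
    [[0,0,0.3],[0,0,0],0],
  ],
)

```text
t: 4.15
ee_pos: [451.0, 20.6, 59.2]
eef_rot: [-0.0, 0.11, 0.994, -0.0]
wrist_force: [-0.3, 0.2, 0.0]
width: 0.8
```

Emit:
carry_out(
  plan=[
    [[0,0,0.1],[0,0,0],0],
    [[0,0,0.2],[0,0,0],0],
    [[0,0,0.3],[0,0,0],0],
    [[0,0,0.3],[0,0,0],0],
  ],
)

```text
t: 4.48
ee_pos: [450.9, 20.7, 56.1]
eef_rot: [-0.0, 0.11, 0.994, -0.0]
wrist_force: [0.7, 0.0, 0.6]
width: 0.5
```

```bash
python3 - <<'E'
from mv import *
im=env.snapshot("scene")[:,:,::-1].copy();x0,y0=225,140
c=cv2.resize(im[y0:y0+60,x0:x0+70],None,fx=10,fy=10,interpolation=cv2.INTER_CUBIC)
s=env.state();print(s["t"],s["ee_pos"],s["wrist_force"])
for X,col in((s["ee_pos"],(0,255,0)),(lampT((-17,-90,62)),(255,0,255))):
    q=(proj("scene",[X])[0]+.5-[x0,y0])*10;cv2.circle(c,tuple(int(v) for v in q),3,col,-1)
cv2.imwrite("pics/g.png",c)
E
```

```text
4.5333 [450.95241415  20.65389716  56.16716496] [ 0.54255657 -0.44627509 -0.0410632 ]
```

View pics/g.png

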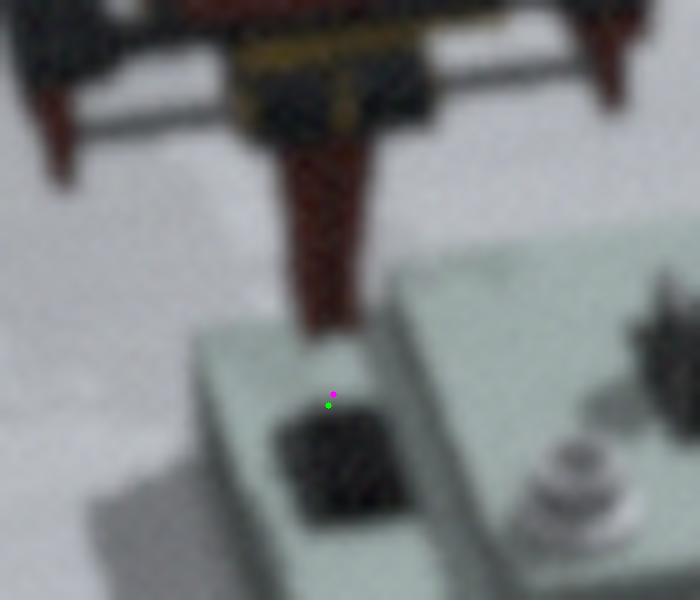

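The fingertip is at zoom (328,330), about 7.5 px (26 mm) above the projected TCP. There was no contact force at a reported z of 56, so the real tips sit about 26 mm higher than reported. I'll keep going down and watch the force.

Emit:
carry_out(
  plan=[
    [[0,0,0.2],[0,0,0],0],
    [[0,0,0.4],[0,0,0],0],
    [[0,0,0.6],[0,0,0],0],
    [[0,0,0.6],[0,0,0],0],
  ],
)

```text
t: 4.87
ee_pos: [450.7, 20.7, 49.7]
eef_rot: [-0.0, 0.11, 0.994, -0.0]
wrist_force: [1.0, -0.4, 0.6]
width: 0.4
```

Emit:
carry_out(
  plan=[
    [[0,0,0.1],[0,0,0],0],
    [[0,0,0.2],[0,0,0],0],
    [[0,0,0.3],[0,0,0],0],
    [[0,0,0.4],[0,0,0],0],
    [[0,0,0.4],[0,0,0],0],
  ],
)

```text
t: 5.28
ee_pos: [450.9, 20.6, 46.1]
eef_rot: [-0.0, 0.11, 0.994, -0.0]
wrist_force: [-0.2, 0.0, -0.3]
width: 0.6
```

Emit:
carry_out(
  plan=[
    [[0,0,0.1],[0,0,0],0],
    [[0,0,0.2],[0,0,0],0],
    [[0,0,0.3],[0,0,0],0],
    [[0,0,0.4],[0,0,0],0],
    [[0,0,0.4],[0,0,0],0],
  ],
)

```text
t: 5.7
ee_pos: [450.9, 20.7, 42.0]
eef_rot: [-0.0, 0.11, 0.994, -0.0]
wrist_force: [1.5, 0.2, -0.5]
width: 0.7
```

Emit:
carry_out(
  plan=[
    [[0,0,0.1],[0,0,0],0],
    [[0,0,0.2],[0,0,0],0],
    [[0,0,0.3],[0,0,0],0],
    [[0,0,0.3],[0,0,0],0],
  ],
)

```text
t: 6.03
ee_pos: [450.9, 20.7, 39.1]
eef_rot: [-0.0, 0.11, 0.994, -0.0]
wrist_force: [-0.1, -0.0, 0.1]
width: 0.2
```

Emit:
carry_out(
  plan=[
    [[0,0,0.1],[0,0,0],0],
    [[0,0,0.2],[0,0,0],0],
    [[0,0,0.2],[0,0,0],0],
  ],
)

```text
t: 6.28
ee_pos: [450.9, 20.7, 37.1]
eef_rot: [-0.0, 0.11, 0.994, -0.0]
wrist_force: [0.1, 0.1, 0.1]
width: 0.4
```

Emit:
carry_out(
  plan=[
    [[0,0,0.1],[0,0,0],0],
    [[0,0,0.2],[0,0,0],0],
    [[0,0,0.2],[0,0,0],0],
  ],
)

```text
t: 6.53
ee_pos: [450.9, 20.6, 35.1]
eef_rot: [-0.0, 0.11, 0.994, -0.0]
wrist_force: [-0.2, 0.3, 0.3]
width: 0.4
```

Emit:
carry_out(
  plan=[
    [[0,0,0.1],[0,0,0],0],
    [[0,0,0.2],[0,0,0],0],
    [[0,0,0.2],[0,0,0],0],
  ],
)

```text
t: 6.78
ee_pos: [450.9, 20.7, 33.1]
eef_rot: [-0.0, 0.11, 0.994, -0.0]
wrist_force: [-0.0, 0.1, -1.3]
width: 0.5
```

Emit:
carry_out(
  plan=[
    [[0,0,0.1],[0,0,0],0],
    [[0,0,0.2],[0,0,0],0],
    [[0,0,0.2],[0,0,0],0],
  ],
)

```text
t: 7.03
ee_pos: [451.1, 20.6, 31.4]
eef_rot: [0.0, 0.11, 0.994, 0.0]
wrist_force: [-0.7, -0.9, 1.2]
width: 0.6
```

```bash
cat > look.py <<'E'
from mv import *
out=sys.argv[1];x0,y0,w,h,s0=map(int,sys.argv[2:7]);cam=sys.argv[7] if len(sys.argv)>7 else "scene"
im=env.snapshot(cam)[:,:,::-1].copy()
c=cv2.resize(im[y0:y0+h,x0:x0+w],None,fx=s0,fy=s0,interpolation=cv2.INTER_CUBIC)
s=env.state();print(s["t"],s["ee_pos"],s["wrist_force"])
q=(proj(cam,[s["ee_pos"]+[0,0,26]])[0]+.5-[x0,y0])*s0;cv2.circle(c,tuple(int(v) for v in q),3,(0,255,0),-1)
cv2.imwrite(out,c)
E
python3 look.py pics/h1.png 225 140 70 60 10
```

```text
7.0833 [451.02917692  20.64065996  31.41722716] [-0.64473984  0.39106085  0.66678234]
```

View pics/h1.png

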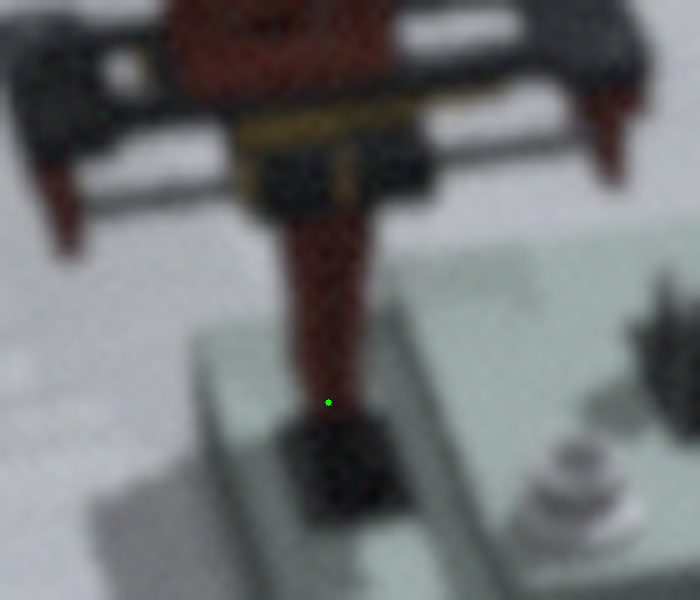

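Emit:
carry_out(
  plan=[
    [[0,0,0.1],[0,0,0],0],
    [[0,0,0.2],[0,0,0],0],
    [[0,0,0.2],[0,0,0],0],
  ],
)

```text
t: 7.33
ee_pos: [450.7, 20.7, 29.3]
eef_rot: [-0.0, 0.11, 0.994, 0.0]
wrist_force: [-2.3, 0.7, 3.5]
width: 0.7
```

Emit:
carry_out(
  plan=[
    [[0,0,0.1],[0,0,0],0],
    [[0,0,0.2],[0,0,0],0],
    [[0,0,0.2],[0,0,0],0],
  ],
)

```text
t: 7.58
ee_pos: [450.9, 20.7, 27.0]
eef_rot: [-0.0, 0.11, 0.994, 0.0]
wrist_force: [-2.1, 0.3, 2.1]
width: 0.4
```

Emit:
carry_out(
  plan=[
    [[0,0,0.1],[0,0,0],0],
    [[0,0,0.2],[0,0,0],0],
    [[0,0,0.2],[0,0,0],0],
  ],
)

```text
t: 7.83
ee_pos: [451.0, 20.7, 25.0]
eef_rot: [-0.0, 0.11, 0.994, -0.0]
wrist_force: [-1.2, 0.6, 1.6]
width: 0.5
```

Emit:
carry_out(
  plan=[
    [[0,0,0.1],[0,0,0],0],
    [[0,0,0.1],[0,0,0],0],
  ],
)

```text
t: 8.0
ee_pos: [451.1, 20.6, 24.9]
eef_rot: [0.0, 0.11, 0.994, -0.0]
wrist_force: [-3.2, -0.5, 5.6]
width: 0.6
```

Emit:
carry_out(
  plan=[
    [[0,0,0.1],[0,0,0],0],
    [[0,0,0.1],[0,0,0],0],
  ],
)

```text
t: 8.17
ee_pos: [451.2, 20.6, 24.8]
eef_rot: [0.0, 0.11, 0.994, -0.0]
wrist_force: [-5.9, 0.2, 9.6]
width: 0.4
```

Emit:
carry_out(
  plan=[
    [[0,0,0.1],[0,0,0],0],
    [[0,0,0.1],[0,0,0],0],
  ],
)

```text
t: 8.33
ee_pos: [451.2, 20.6, 24.6]
eef_rot: [0.0, 0.11, 0.994, -0.0]
wrist_force: [-8.6, 0.6, 14.4]
width: 0.3
```

Emit:
carry_out(
  plan=[
    [[0,0,-1],[0,0,0],0],
    [[0,0,-4],[0,0,0],0],
    [[0,0,-8],[0,0,0],0],
    [[0,0,-11],[0,0,0],0],
    [[0,0,-11],[0,0,0],0],
  ],
)

```text
t: 8.75
ee_pos: [454.3, 20.4, 139.8]
eef_rot: [0.006, 0.11, 0.994, 0.0]
wrist_force: [0.1, 1.0, -0.2]
width: 0.3
```

```bash
python3 st.py "(0,30,132)" "(0,-90,132)"; python3 look.py pics/i1.png 235 150 60 60 10; python3 - <<'E'
import cv2,numpy as np
a=cv2.imread('pics/scene1.png')[150:210,235:295];a=cv2.resize(a,None,fx=10,fy=10,interpolation=cv2.INTER_CUBIC)
b=cv2.imread('pics/i1.png');m=np.hstack([a[200:,:400],b[200:,:400]])
cv2.imwrite('pics/i2.png',np.clip(m.astype(float)*1.6,0,255))
E
```

```text
t 8.75 [454.33  20.44 139.79] a 2.9207 tilt 0.0119 F [ 0.13  0.96 -0.16] w 0.33
turn 0.0001
[496.9 134.3 132. ] shift [-1.656 12.039  0.779]
[470.6  17.2 132. ] shift [-1.656  0.039  0.779]
8.8 [453.42008659  20.46545383 136.4688183 ] [-0.16267314 -0.17034225  0.21235761][ WARN:0@0.064] global loadsave.cpp:1063 imwrite_ Unsupported depth image for selected encoder is fallbacked to CV_8U.
```

View pics/i2.png

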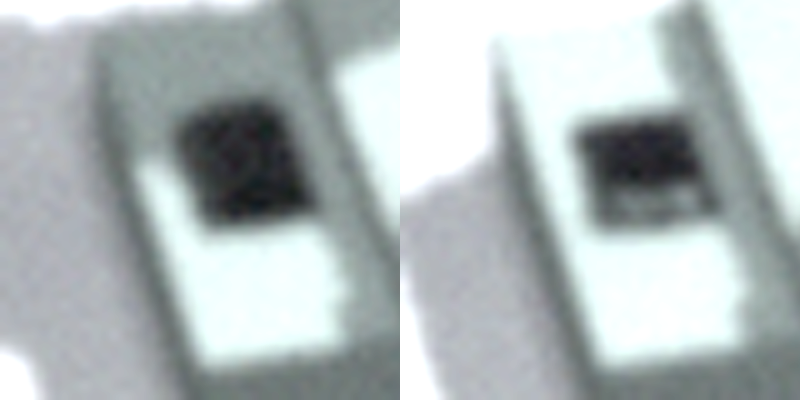

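The rocker's appearance has flipped: the far end is lowered and the near half now catches light at zoom (650,200). With 7 mm of travel at about 2 N followed by a hard stop, it's off. Next I'll move over the cassette with the gripper open.

Emit:
carry_out(
  plan=[
    [[-1.7,12.0,0],[0,0,0],1],
    [[-1.7,12.0,0],[0,0,0],1],
    [[-1.7,12.0,0],[0,0,0],1],
    [[-1.7,12.0,0],[0,0,0],1],
    [[-1.7,12.0,0],[0,0,0],1],
    [[-1.7,12.0,0],[0,0,0],1],
    [[-1.7,12.0,0],[0,0,0],1],
    [[-1.7,12.0,0],[0,0,0],1],
  ],
)

```text
t: 9.47
ee_pos: [493.8, 132.9, 132.2]
eef_rot: [0.0, 0.111, 0.994, -0.0]
wrist_force: [-0.6, 0.7, -0.5]
width: 50.4
```

```bash
python3 -c "
from h import *
[env.snapshot('top') for _ in range(3)]"; python3 st.py "(0,30,38)"
```

```text
t 9.6167 [493.93 133.18 132.6 ] a 2.9194 tilt 0.0006 F [-1.5   0.62 -0.64] w 62.32
turn -0.0012
[496.9 134.3  38. ] shift [-0.264  0.171  9.46 ]
```

Emit:
carry_out(
  plan=[
    [[-0.26,0.17,0],[0,0,0],1],
    [[-0.26,0.17,0],[0,0,0],1],
    [[-0.26,0.17,0],[0,0,0],1],
    [[-0.26,0.17,0],[0,0,0],1],
    [[-0.26,0.17,2],[0,0,0],1],
    [[-0.26,0.17,4],[0,0,0],1],
    [[-0.26,0.17,5.5],[0,0,0],1],
    [[-0.26,0.17,5.5],[0,0,0],1],
  ],
)

```text
t: 10.28
ee_pos: [494.8, 134.7, 73.5]
eef_rot: [-0.003, 0.11, 0.994, -0.001]
wrist_force: [0.2, -0.4, -1.2]
width: 87.8
```

```bash
python3 look.py pics/j1.png 260 125 80 75 8; python3 look.py pics/j2.png 190 212 80 68 8 top;  python3 st.py "(0,30,38)"
```

```text
10.3333 [495.57915539 134.87495269  75.54645961] [ 0.22979839 -0.42891295  0.29863559]
10.3833 [496.51097565 135.07767312  77.2123862 ] [-0.01488636 -0.33145716  0.8731433 ]
t 10.3833 [496.51 135.08  77.21] a 2.9209 tilt 0.0011 F [-0.01 -0.33  0.87] w 87.76
turn 0.0003
[496.9 134.3  38. ] shift [-0.053 -0.071  3.921]
```

View pics/j1.png

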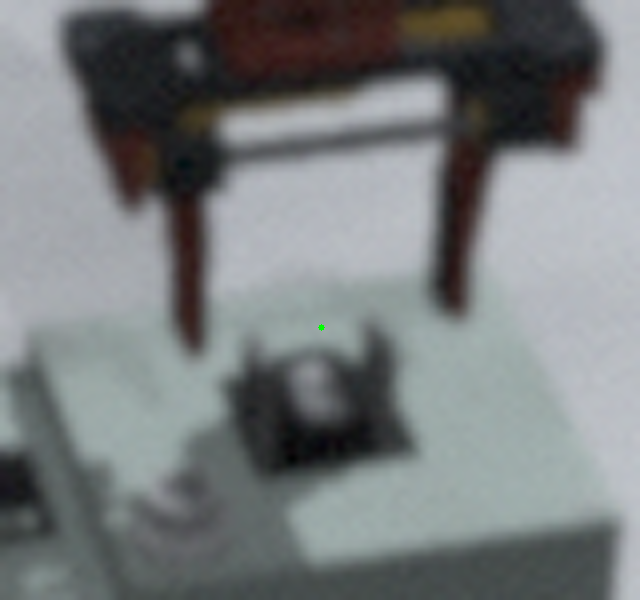

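View pics/j2.png

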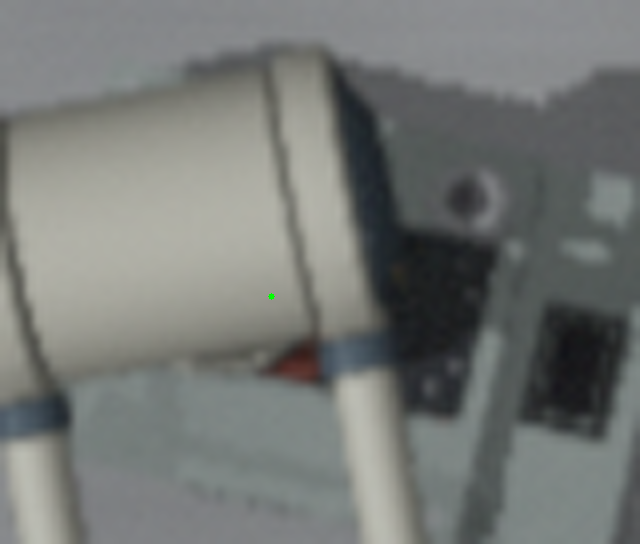

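The finger tips at zoom (193,350) and (455,312) straddle the tabs at (252,335) and (375,318) symmetrically. I'll go down now.

Emit:
carry_out(
  plan=[
    [[-0.05,-0.05,1],[0,0,0],1],
    [[-0.05,-0.05,2],[0,0,0],1],
    [[-0.05,-0.05,3],[0,0,0],1],
    [[-0.05,-0.05,3.5],[0,0,0],1],
    [[-0.05,-0.05,3.9],[0,0,0],1],
    [[-0.05,-0.05,3.9],[0,0,0],1],
    [[-0.05,-0.05,3.9],[0,0,0],1],
  ],
)

```text
t: 10.97
ee_pos: [497.1, 134.5, 38.2]
eef_rot: [-0.0, 0.11, 0.994, -0.0]
wrist_force: [-0.1, 0.1, 1.1]
width: 87.8
```

```bash
python3 look.py pics/k1.png 260 125 80 75 8;  python3 st.py "(0,30,38)"
```

```text
11.0167 [497.38439414 134.53582853  38.6354097 ] [0.37356043 0.05805679 0.67663896]
t 11.0167 [497.38 134.54  38.64] a 2.9208 tilt 0.0004 F [0.37 0.06 0.68] w 87.48
turn 0.0002
[496.9 134.3  38. ] shift [ 0.044 -0.037  0.064]
```

View pics/k1.png

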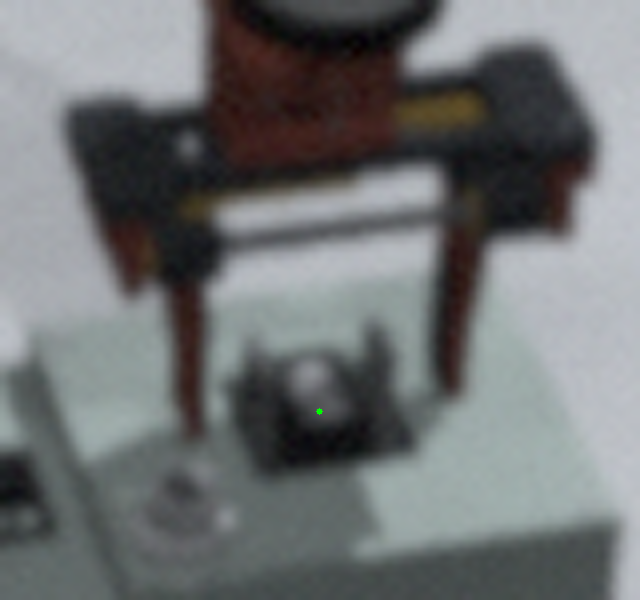

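Emit:
carry_out(
  plan=[
    [[0,0,0.2],[0,0,0],1],
    [[0,0,0.2],[0,0,0],0],
    [[0,0,0.2],[0,0,0],0],
    [[0,0,0.2],[0,0,0],0],
    [[0,0,0.2],[0,0,0],0],
    [[0,0,0.2],[0,0,0],0],
    [[0,0,0.2],[0,0,0],0],
    [[0,0,0.2],[0,0,0],0],
  ],
  newtons=24,
)

```text
t: 11.68
ee_pos: [497.2, 134.5, 36.4]
eef_rot: [0.0, 0.11, 0.994, 0.0]
wrist_force: [0.1, 0.1, 0.9]
width: 44.3
```

Emit:
carry_out(
  plan=[
    [[0,0,0],[0,0,0],0],
    [[0,0,0],[0,0,0],0],
    [[0,0,0],[0,0,0],0],
    [[0,0,0],[0,0,0],0],
    [[0,0,0],[0,0,0],0],
    [[0,0,0],[0,0,0],0],
  ],
)

```text
t: 12.18
ee_pos: [497.3, 134.6, 36.4]
eef_rot: [0.0, 0.11, 0.994, 0.0]
wrist_force: [-0.4, 1.4, 2.2]
width: 35.7
```

```bash
python3 look.py pics/l1.png 260 125 80 75 8;  python3 st.py "(0,30,36)"
```

```text
12.2333 [497.26515758 134.62614465  36.43403849] [0.06021548 1.1419348  0.23016913]
t 12.2333 [497.27 134.63  36.43] a 2.9209 tilt 0.0003 F [0.06 1.14 0.23] w 35.82
turn 0.0003
[496.9 134.3  36. ] shift [ 0.03  -0.043  0.043]
```

View pics/l1.png

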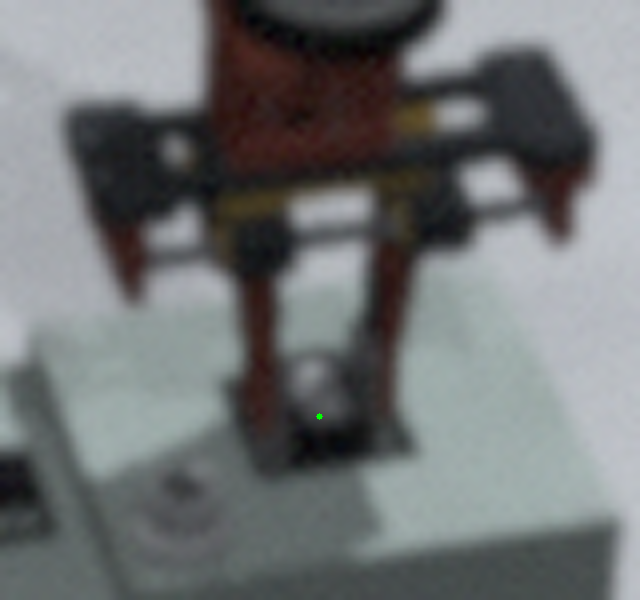

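Emit:
carry_out(
  plan=[
    [[0,0,-0.2],[0,0,0],0],
    [[0,0,-0.4],[0,0,0],0],
    [[0,0,-0.6],[0,0,0],0],
    [[0,0,-0.8],[0,0,0],0],
    [[0,0,-0.8],[0,0,0],0],
  ],
)

```text
t: 12.65
ee_pos: [497.4, 134.5, 44.8]
eef_rot: [0.0, 0.11, 0.994, 0.0]
wrist_force: [0.4, -0.4, -1.4]
width: 35.4
```

```bash
python3 look.py pics/m1.png 260 125 80 75 8;  python3 st.py
```

```text
12.7 [497.33617212 134.46003063  44.56251144] [-0.71018411 -0.98073331 -2.48961447]
t 12.7 [497.34 134.46  44.56] a 2.9208 tilt 0.0003 F [-0.71 -0.98 -2.49] w 35.49
turn 0.0002
```

View pics/m1.png

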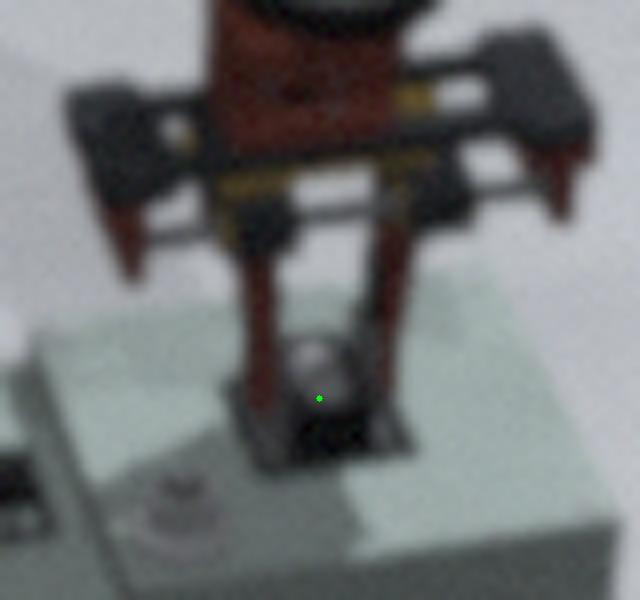

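The cassette rises with the fingers: its highlight moved from zoom row 375 to 350, and wrist Fz is about -2 N, roughly its weight. I'll continue the lift.

Emit:
carry_out(
  plan=[
    [[0,0,-0.6],[0,0,0],0],
    [[0,0,-1.2],[0,0,0],0],
    [[0,0,-1.8],[0,0,0],0],
    [[0,0,-2.4],[0,0,0],0],
    [[0,0,-3.0],[0,0,0],0],
    [[0,0,-3.6],[0,0,0],0],
    [[0,0,-4.2],[0,0,0],0],
    [[0,0,-4.8],[0,0,0],0],
  ],
)

```text
t: 13.37
ee_pos: [497.2, 134.5, 93.1]
eef_rot: [0.0, 0.11, 0.994, 0.0]
wrist_force: [0.5, 0.0, -2.1]
width: 35.5
```

Emit:
carry_out(
  plan=[
    [[0,0,-1.0],[0,0,0],0],
    [[0,0,-2.0],[0,0,0],0],
    [[0,0,-3.0],[0,0,0],0],
    [[0,0,-4.0],[0,0,0],0],
    [[0,0,-5.0],[0,0,0],0],
    [[0,0,-6.0],[0,0,0],0],
    [[0,0,-7.0],[0,0,0],0],
    [[0,0,-7.0],[0,0,0],0],
  ],
)

```text
t: 14.03
ee_pos: [498.2, 134.7, 165.3]
eef_rot: [0.002, 0.11, 0.994, 0.001]
wrist_force: [0.3, 0.5, -1.8]
width: 35.6
```

Emit:
carry_out(
  plan=[
    [[0,0,0],[0,0,0],0],
    [[0,0,0],[0,0,0],0],
    [[0,0,0],[0,0,0],0],
    [[0,0,0],[0,0,0],0],
    [[0,0,0],[0,0,0],0],
  ],
)

```text
t: 14.45
ee_pos: [496.9, 134.5, 161.7]
eef_rot: [-0.001, 0.11, 0.994, -0.0]
wrist_force: [0.3, -0.2, -1.1]
width: 35.3
```

```bash
python3 look.py pics/n1.png 250 105 90 75 8;  python3 st.py;python3 - <<'E'
from mv import *
s=env.state();print(s["qvel"].round(3))
o=env.mark_of("scene","cassette");print([(d["location"],d["score"]) for d in o[:2]])
l=s["ee_pos"][2]-36.4;print("lift",l,"expected px row,col",proj("scene",[lampT((0,30,16+l))])[0][::-1])
E
```

```text
14.5 [496.99231609 134.47864853 161.82260059] [-1.14272119 -0.89665893 -2.80407972]
t 14.5 [496.99 134.48 161.82] a 2.9208 tilt 0.0009 F [-1.14 -0.9  -2.8 ] w 35.4
turn 0.0002
[-0.002 -0.001 -0.005  0.001  0.001 -0.   ]
[([154.8, 299.8], 0.92), ([135.3, 303.5], 0.58)]
lift 125.42260059238856 expected px row,col [154.22707655 300.25995725]
```

View pics/n1.png

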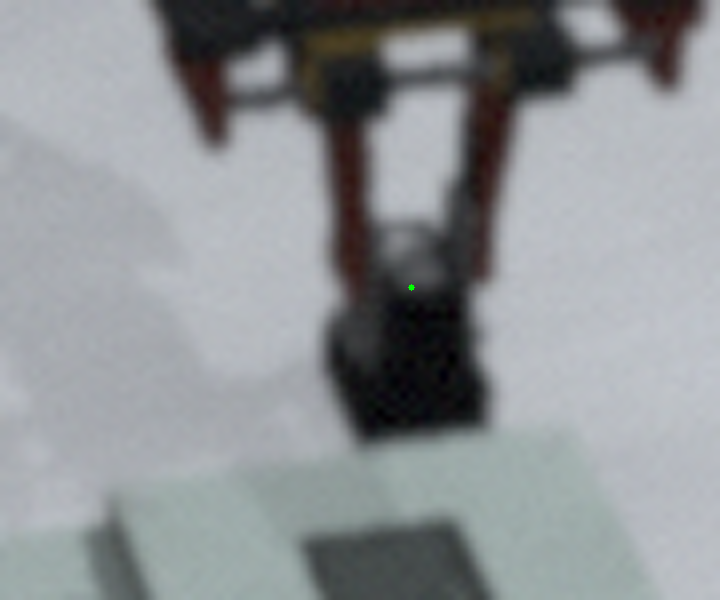

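The cassette hangs level at zoom (410,350) with the empty well below at (400,560). Its underside marker matches the expected 79 mm clearance to within 0.6 px. One last look at the rocker and the bystanders before handing in.

```bash
python3 - <<'E'
from mv import *
im=env.snapshot("scene")[:,:,::-1]
a=cv2.imread("pics/scene1.png");f=lambda i:cv2.resize(np.clip(i[165:205,240:280].astype(float)*1.8,0,255).astype(np.uint8),None,fx=10,fy=10,interpolation=cv2.INTER_CUBIC)
cv2.imwrite("pics/o.png",np.hstack([f(a),f(im)]))
for q in("spindle","prism","binoculars","tray"):print(q,[(np.round(d["location"],1),round(d["score"],2)) for d in env.mark_of("scene",q)[:1]])
E
```

```text
spindle [(array([255.8, 332.8]), 0.61)]
prism [(array([275.2, 275.2]), 0.63)]
binoculars [(array([246.9, 104.9]), 0.84)]
tray [(array([277.7, 273.1]), 0.72)]
```

View pics/o.png

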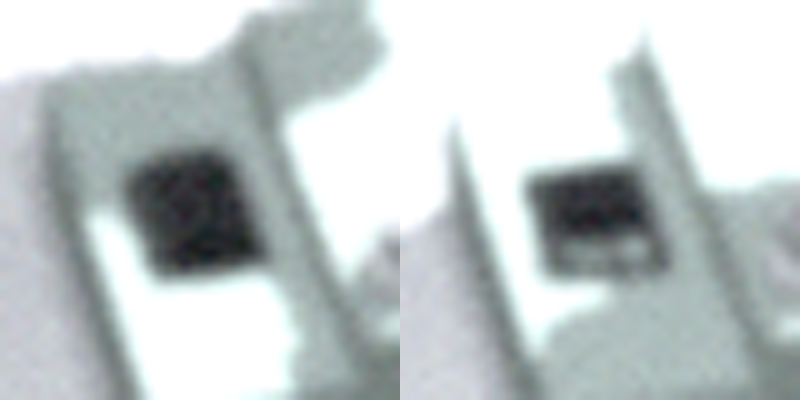

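```bash
python3 -c "
from station import env
print(env.hand_in()); s=env.state(); print(s['t'],s['ee_pos'],s['width'])"
```

```text
the job is handed in; nothing more can be done
None
the job is handed in; nothing more can be done
```

The lamp is switched off, and the arm is holding the battery cassette level and still above the base by its pinched catches. I handed the job in at about 14.6 s.

- **Rocker:** It took about 7 mm of travel at around 2 N, then hit a hard stop at up to 14 N. The before and after pictures show its near half now raised and its lamp -x end down.
- **Cassette:** I pinched the catches at 24 N and lifted straight up 125 mm. That puts the underside about 79 mm above the block top. The network's mark for the underside matched this to within 0.6 px, the joints were at rest, and the opening held steady at 35.4 mm.

Some checks disagreed with what I expected:
- **Fingertip height:** The real fingertips sat about 26–30 mm higher than the reported tool point. Both the pictures and the contact showed this, so I set heights by force and picture instead.
- **Grip width:** The opening read about 35.5 mm, against the stated 39 mm for fully pinched catches. The cassette came free and did not slip.
- **Tray:** In the last check the network marked the prism as the tray, so I have no final position for the tray. The arm never went down near it. The spindle, prism and binoculars were found within about 3 px of where they started.

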